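# Nudge a battery cell home in its test nest

### The arm

A 6-joint arm with a two-finger parallel gripper is mounted at the origin on the work surface. World frame = base frame: x ahead of the robot, y to its left, z up, the work surface at z = 0. Lengths are in m, angles in rad, forces in N, time in s.
With the tool pointing down it reaches from about 0.325 to 0.9 m from the base axis. Payload 6.1 kg.
Tool frame: the origin (TCP) lies at the very end of the fingers, on their centre line; the grasp point (between the pads) lies 19 mm behind it; z points along the fingers, y is the direction in which the jaws open and shut (so a half turn about z gives the same grasp; the last joint's range is limited). The gripper opens to 85 mm and grips with 20 to 120 N. Pads are 22 mm wide; open, the fingers measure 114 mm over their backs; the gripper's body (76 mm by 85 mm) begins 54 mm behind the grasp point. The pads swing forward as they close: fully open they stand 13 mm farther back than shut.
Start: joints at [1.152, 0.22, 1.526, -0, 1.395, -0.126], TCP at [0.18, 0.598, 0.206] pointing down, gripper open.
Joint ranges: [-2.98, 2.98], [-0.91, 2.08], [0.09, 2.57], [-1.24, 4.39], [0.2, 2.65], [-2.68, 2.68]. Speed limits (rad/s): [2.57, 2.57, 3.01, 3.14, 3.14, 3.14].

### API

Orientations are given as a unit quaternion [x, y, z, w].
In Python, from workcell import readout, viewer, env gives the robot as it stands.
- The arm moves only by the shell command python3 -m jog 'ROWS' [OPENING] [FORCE]. ROWS is text: rows parted by semicolons, each of 6 numbers parted by spaces: the shift along the world's x, y, z scaled (see below), then the turn, a rotation vector about the world's x, y, z scaled (see below). A call has exactly 10 rows; each row is the pose to reach, as a shift and turn from the pose commanded when the call began; what a row does not reach only later rows make up. The controller multiplies each number of a shift by 0.6 m and each number of a turn by 90 degrees. A row lasts 1/10 s, in which the tool goes at most 50 mm and 8.59 degrees, less where a joint would pass 70% of its speed; a pose out of reach is approached as far as the arm can. A call with a number of a shift or a turn outside -1 to 1 is refused whole. A call with a gripper value outside its range is refused whole. OPENING is the opening, from 0 (shut) to 1 (fully open), set as the call begins (- or left out, the last holds). The fingers move at their own pace and stop on an object; FORCE is the grip in N (left out, the last holds). Time passes only in rows, so rows that repeat a pose let the fingers close, or fill a call up. It gives the time, the measured TCP pose, the force and the opening at its end, in the units of the state.
- readout.sense(): the state, without advancing time (a new reading comes with each control period).
- viewer.read_camera(name): name is "side" or "top"; returns (picture, depth): 480x640x3 uint8, red, green, blue; 480x640 float32, m along the optical axis (not along the pixel's ray), 0 where there is no reading.
- viewer.camera_model(name): a dict with "camera_matrix" (3x3 intrinsics, pixels), "T" (4x4, takes a point from camera to world coordinates). Camera axes: x right, y down, z forward; pixel columns grow to the right and rows downward; lengths in m; the calibration is good to about 2 mm. A picture is of the moment at which its call begins. camera_model takes no time and is no camera call.
- env.finish_job(): hands the job in, once; it reports no verdict.
The state is a dict: "time": time; "q": joint angles; "joint_velocities": joint speeds; "tau": joint torques, N m; "position": TCP position; "eef_rot": TCP orientation; "wrist_force": force on the tool from outside, world axes, zero at the start; "ft_torque": the same for the moment, N m; "width": finger opening in m.
Only numpy, scipy, OpenCV 4.12 (cv2) and the standard library are available. Lean on these libraries where they do the work, as an engineer would, in place of code of your own. Each camera call takes 0.05 s, during which the arm holds its last target.

### The job

Take the orange push stick from its rest and use its nose to nudge the blue battery cell along the test nest, gently and with the stick only, until its terminals are fully home against the contact plate hidden inside the grey hood; never ram the plate. Then lay the stick back in the notches of its rest, let go, and leave the yellow meter, the steel plug and the green round cell where they are.

Things in the scene. Friction and masses are not known exactly. Their poses are not given: they have to be found in the camera images.
- nest: fixed test nest: aluminium bed 250 x 110 mm, black side rails, grey hood. Origin on the table; x axis along the channel INTO the hood (push direction), z up. Bed from x = -110 to +140 mm, its top at z = 8 mm. Rails (16 mm wide, tops at z = 30 mm) from x = -40 mm on, leaving a channel 74 mm wide centred on y = 0
- hood_mouth (a point): centre of the hood's open mouth at bed level, x = +20 mm in the nest; same axes. Hood 114 mm wide, 124 mm deep, top at z = 72 mm, two sockets on it to 84 mm. Inside, out of sight, a rigid fixed brass contact plate closes the channel, 38 to 84 mm behind this point: its depth was set for other cells, differs from run to run and must be found by feel
- cell: loose prismatic battery cell, blue with a white band, 100 (x) x 70 (y) x 36 mm (z), 0.3 to 0.55 kg, flat on the bed in the channel. Origin at the centre of its underside; x points to its two aluminium terminals, which go into the hood. Slides with 1 to 4 N of friction. Over 15 N between terminals and plate bends them: bumping it there at 20 mm/s is too hard, at 10 mm/s is safe
- cell_rear (a point): centre of the cell's rear face (the one to push), 50 mm behind the cell's origin and 18 mm above its underside; same axes as the cell. When home at least 20 mm of the cell's rear always stays outside the hood
- rest: fixed rest of the push stick: dark plate 150 x 70 mm, 6 mm thick, with two white notched blocks at x = +-55 mm. Origin on the table; x along the stick, z up. The notch floors are at z = 20 mm, each notch is 28 mm wide between cheeks that rise to z = 32 mm
- stick: loose orange push stick, a straight bar 20 mm wide (y) and 24 mm tall (z), 160 mm long along x from x = -80 to +80 mm; the last 10 mm at +x are a black nose 28 mm wide. 0.1 kg. Origin at the centre of its underside. It lies in the rest with its underside at z = 20 mm; the black-striped middle (x = -17 to +17 mm) is the grip, to be pinched across y from above
- meter: bystander: yellow multimeter lying flat, 130 x 68 x 34 mm, origin at the centre of its underside
- plug: bystander: steel round connector plug, 34 mm across, 42 mm tall, origin at the centre of its underside
- round_cell: bystander: green cylindrical cell standing upright, 26 mm across, 65 mm tall, origin at the centre of its underside
- cell_terminals (a point): middle point between the terminals' front faces, 55 mm ahead of the cell's origin and 18 mm above its underside; same axes. This is what must meet the plate
Not all that is in view belongs to the job. Several things have the shape of the stick; the one meant has the colours described above.

How it is judged:
By the outcome, as a careful person would: the job done as asked, in the order asked, and still so for the second after the job is handed in, with the robot touching nothing.
It also fails if it takes over 67 s, if anything falls off the work surface, if the arm or the gripper's body presses on something with over 40 N, if the wrist force passes 120 N, or if a joint passes its speed limit or range.

## Working session

There is one attempt and no reset: what is moved stays moved. The work goes in short steps, Python scripts to look and compute and a shell command to move; the robot and the scene stay as the last step left them, time stands still between calls to the robot, and variables do not carry over. Pictures are saved under pics/ and viewed, and the job is handed in when it is done.

```bash
ls; mkdir -p pics; python3 - <<'E'
from workcell import readout, viewer, env
import cv2,numpy as np
print(readout.sense())
for n in("top","side"):
    p,d=viewer.read_camera(n); m=viewer.camera_model(n)
    cv2.imwrite(f"pics/{n}0.png",p[:,:,::-1]); np.savez(f"{n}0.npz",p=p,d=d,K=m["camera_matrix"],T=m["T"])
    print(n,np.round(m["camera_matrix"],1).tolist(),np.round(m["T"],3).tolist())
E
```

```text
pics
{'time': 0.0, 'q': array([ 1.15194665e+00,  2.21236708e-01,  1.52760808e+00, -1.91380096e-05,
        1.39470669e+00, -1.26073079e-01]), 'joint_velocities': array([-2.72202764e-04, -1.15315285e-03,  1.19384568e-03,  1.32383861e-04,
        1.35250364e-03,  4.72122741e-05]), 'tau': array([-4.75530305e-04, -4.96887481e+01, -3.89405036e+01, -3.84410750e-04,
        1.08347894e-02,  1.62560150e-05]), 'position': array([0.18010776, 0.59780215, 0.20529434]), 'eef_rot': array([ 1.45864283e-01,  9.89304125e-01, -9.45818494e-04, -2.54490847e-04]), 'wrist_force': array([ 0.66484442, -0.57465801,  0.62609034]), 'ft_torque': array([ 0.01291417,  0.05042348, -0.01030048]), 'width': 0.08487963205444748}
top [[434.5, 0.0, 320.3], [0.0, 434.5, 241.9], [0.0, 0.0, 1.0]] [[0.006, -0.994, 0.11, 0.45], [-1.0, -0.005, 0.005, 0.096], [-0.004, -0.11, -0.994, 0.995], [0.0, 0.0, 0.0, 1.0]]
side [[451.2, 0.0, 317.3], [0.0, 451.2, 238.9], [0.0, 0.0, 1.0]] [[0.943, -0.164, 0.288, 0.217], [-0.331, -0.517, 0.789, -0.777], [0.019, -0.84, -0.543, 0.628], [0.0, 0.0, 0.0, 1.0]]
```

View pics/top0.png

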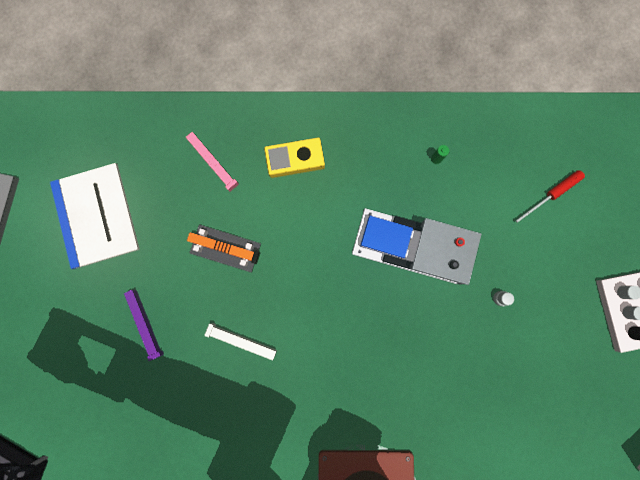

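View pics/side0.png

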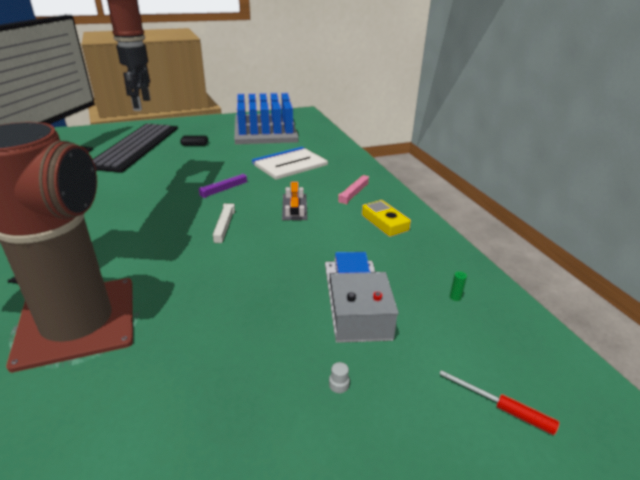

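Top view: stick-shaped things are orange in the rest (223,247), pink (211,160), purple (142,324) and white (240,341). I choose the orange one, which has the striped grip and lies on the rest. The nest is at about (418,245), with the blue cell at (387,236).

```bash
cat > h.py <<'E'
import numpy as np,cv2
def load(n):
    z=np.load(n); return z['p'],z['d'],z['K'],z['T']
def world(d,K,T):
    v,u=np.mgrid[0:480,0:640]
    P=np.stack([(u-K[0,2])/K[0,0]*d,(v-K[1,2])/K[1,1]*d,d],-1)
    return P@T[:3,:3].T+T[:3,3]
E
python3 - <<'E'
from h import *
p,d,K,T=load('top0.npz');W=world(d,K,T)
a=cv2.resize(p[215:285,170:280],None,fx=7,fy=7,interpolation=cv2.INTER_CUBIC)
cv2.imwrite('pics/c1.png',a[:,:,::-1])
a=cv2.resize(p[200:295,340:490],None,fx=5,fy=5,interpolation=cv2.INTER_CUBIC)
cv2.imwrite('pics/c2.png',a[:,:,::-1])
hsv=cv2.cvtColor(p,cv2.COLOR_RGB2HSV)
def rep(name,m,zlo,zhi):
    m=m&(W[...,2]>zlo)&(W[...,2]<zhi)
    P=W[m]; xy=(P[:,:2]*1000).astype(np.float32)
    r=cv2.minAreaRect(xy); c=np.mean(P,0)
    print(name,m.sum(),'mean',np.round(c*1000,1),'rect',np.round(r[0],1),np.round(r[1],1),round(r[2],1),'zmed',np.median(P[:,2]))
    print(np.round(cv2.boxPoints(r),1).tolist())
box=lambda u0,u1,v0,v1:(np.arange(640)[None]>=u0)&(np.arange(640)[None]<u1)&(np.arange(480)[:,None]>=v0)&(np.arange(480)[:,None]<v1)
H,S,V=cv2.split(hsv)
rep('orange',box(180,265,220,275)&(H>5)&(H<22)&(S>150),.036,.055)
rep('cell',box(350,425,205,260)&(H>100)&(H<125)&(S>150),.038,.055)
rep('hood',box(405,490,210,290)&(S<80),.066,.078)
rep('bed',box(345,490,205,290)&(S<80),.004,.013)
rep('rail',box(345,490,205,290)&(S<120),.026,.034)
rep('restplate',box(180,265,220,275)&(S<110),.002,.012)
rep('meter',box(260,330,130,180)&(H>20)&(H<35)&(S>150),.02,.05)
rep('gr',box(430,455,140,165)&(H>50)&(H<80),.055,.075)
rep('plug',box(490,520,285,310)&(S<80),.03,.05)
E
```

```text
orange 580 mean [545.3 320.2  43.8] rect [545.4 320.5] [149.8  19.9] 73.3 zmed 0.04388911977164167
[[514.4000244140625, 251.60000610351562], [533.5, 245.8000030517578], [576.4000244140625, 389.3999938964844], [557.4000244140625, 395.1000061035156]]
cell 1401 mean [568.7 -46.2  44. ] rect [569.5 -46.6] [99.5 70.4] 73.6 zmed 0.04408968387338763
[[521.7000122070312, -84.4000015258789], [589.2000122070312, -104.30000305175781], [617.4000244140625, -8.800000190734863], [549.7999877929688, 11.100000381469727]]
hood 2979 mean [ 534.9 -168.2   72.1] rect [ 535.6 -169.6] [124.3 114.7] 74.3 zmed 0.0721038524331512
[[463.6000061035156, -214.0], [574.0, -245.0], [607.5999755859375, -125.30000305175781], [497.1000061035156, -94.30000305175781]]
bed 987 mean [560.1 -48.6   8.1] rect [ 553.1 -105.1] [246.2 110.2] 74.2 zmed 0.008138101281035759
[[466.6000061035156, -208.60000610351562], [572.7000122070312, -238.5], [639.5, -1.5], [533.5, 28.399999618530273]]
rail 449 mean [555.5 -83.8  30.1] rect [ 550.9 -115.3] [231.3 110. ] 72.6 zmed 0.030004946659276333
[[463.8999938964844, -209.3000030517578], [
[... 387 characters left out ...]
2.7 149.2  33.4] rect [753.8 161. ] [ 68.  129.2] 9.9 zmed 0.03382510313174575
[[709.2000122070312, 218.8000030517578], [731.5, 91.5], [798.4000244140625, 103.19999694824219], [776.2000122070312, 230.5]]
gr 113 mean [ 758.7 -169.4   62. ] rect [ 759.  -169.9] [23.8 24.2] 2.7 zmed 0.062080573257676686
[[746.5999755859375, -158.3000030517578], [747.7000122070312, -182.5], [771.5, -181.39999389648438], [770.4000244140625, -157.1999969482422]]
plug 149 mean [ 435.1 -305.4   40.8] rect [ 435.2 -306.9] [26.6 26.6] 33.7 zmed 0.04136372053701509
[[416.79998779296875, -303.20001220703125], [431.6000061035156, -325.29998779296875], [453.70001220703125, -310.6000061035156], [438.8999938964844, -288.5]]
```

```bash
sleep 1
```

```text
(no output)
```

View pics/c1.png

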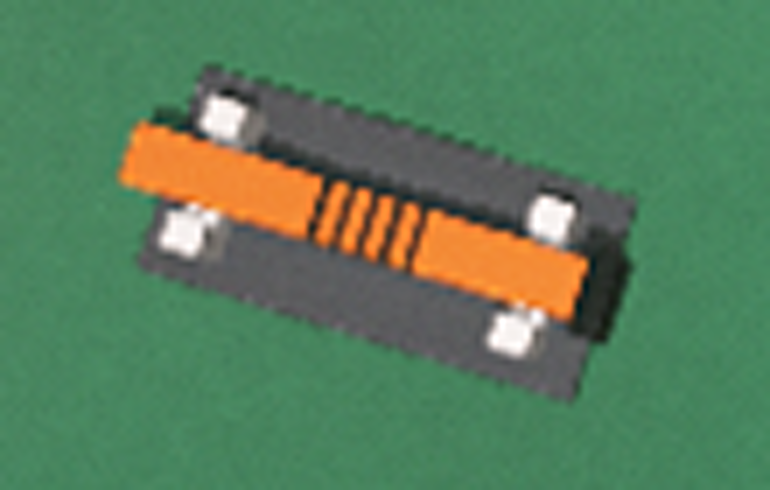

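View pics/c2.png

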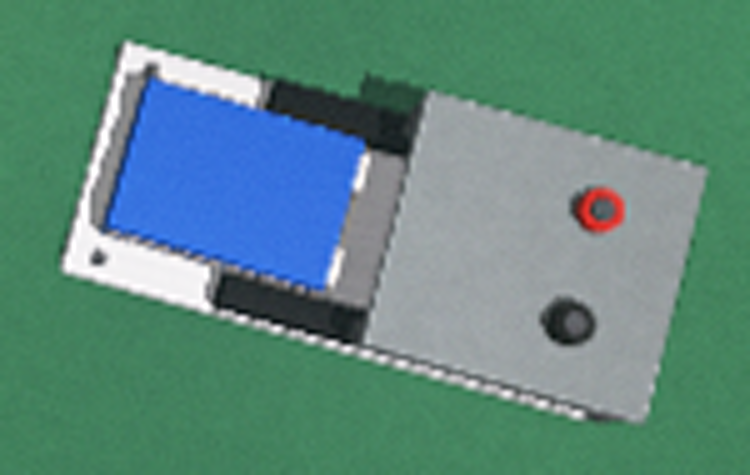

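The crop confirms it: the orange bar has a striped middle and its black nose is at the image right, towards −y. Estimates, all consistent with the given sizes and heights:

| Item | Position (mm) | Yaw |
|---|---|---|
| Stick centre | (544, 316), top at z = 44 | −106.7° |
| Nest origin | (558, −91) | −105.7° |
| Cell | nest x ≈ −45.5, y ≈ −0.6 | not needed |

The next move goes above the grip.

```bash
python3 -m jog '0.607 -0.470 -0.17 0 0 -1;0.607 -0.470 -0.17 0 0 -1;0.607 -0.470 -0.17 0 0 -1;0.607 -0.470 -0.17 0 0 -1;0.607 -0.470 -0.17 0 0 -1;0.607 -0.470 -0.17 0 0 -1;0.607 -0.470 -0.17 0 0 -1;0.607 -0.470 -0.17 0 0 -1;0.607 -0.470 -0.17 0 0 -1;0.607 -0.470 -0.17 0 0 -1' 1 40
```

```text
time: 1.1
position: [0.5468, 0.3128, 0.1027]
eef_rot: [0.784, 0.621, -0.001, 0.0]
wrist_force: [-0.1, 0.8, 0.3]
width: 0.0853
```

```bash
cat >> h.py <<'E'
from scipy.spatial.transform import Rotation as R
def st():
    from workcell import readout
    s=readout.sense(); M=R.from_quat(s['eef_rot']).as_matrix()
    n=np.array([-.2705,-.963]); f=s['wrist_force']
    print('t',round(s['time'],2),'pos',np.round(s['position']*1000,1),'ytool deg',round(np.degrees(np.arctan2(M[1,1],M[0,1])),2),'ztool',np.round(M[:,2],4),'F',np.round(f,2),'Falong',round(float(f[:2]@n),2),'w',round(s['width']*1000,1))
    o=np.array([557.8,-90.6]); r=s['position'][:2]*1000-o
    print(' nest x,y',np.round([r@n, r@np.array([.963,-.2705])],1))
    return s
E
python3 -c "
from h import *;st()"
```

```text
t 1.1 pos [546.8 312.8 102.7] ytool deg -13.26 ztool [-0.0011 -0.0016 -1.    ] F [-0.11  0.82  0.31] Falong -0.76 w 85.3
 nest x,y [-385.5 -119.7]
```

```bash
python3 -m jog '0 0 0 0 0 -0.044;0 0 0 0 0 -0.044;0 0 -0.04 0 0 -0.044;0 0 -0.06 0 0 -0.044;0 0 -0.06 0 0 -0.044;0 0 -0.06 0 0 -0.044;0 0 -0.06 0 0 -0.044;0 0 -0.06 0 0 -0.044;0 0 -0.06 0 0 -0.044;0 0 -0.06 0 0 -0.044'; python3 - <<'E'
from h import *
st()
from workcell import viewer
for n in("top","side"):
    p,d=viewer.read_camera(n)
    q=p[190:310,140:300] if n=="top" else p[130:260,220:380]
    cv2.imwrite(f'pics/{n}1.png',cv2.resize(q,None,fx=4,fy=4,interpolation=cv2.INTER_CUBIC)[:,:,::-1])
E
```

```text
time: 2.1
position: [0.5448, 0.3165, 0.0689]
eef_rot: [0.802, 0.597, 0.0, 0.0]
wrist_force: [-0.1, -0.1, 0.7]
width: 0.0853
t 2.1 pos [544.8 316.5  68.9] ytool deg -16.68 ztool [ 7.e-04  3.e-04 -1.e+00] F [-0.06 -0.09  0.66] Falong 0.1 w 85.3
 nest x,y [-388.5 -122.6]
```

```bash
python3 -c "
import cv2,numpy as np
a=cv2.imread('pics/top1.png');b=cv2.imread('pics/side1.png');print(a.shape,b.shape)"
```

```text
(480, 640, 3) (520, 640, 3)
```

View pics/top1.png

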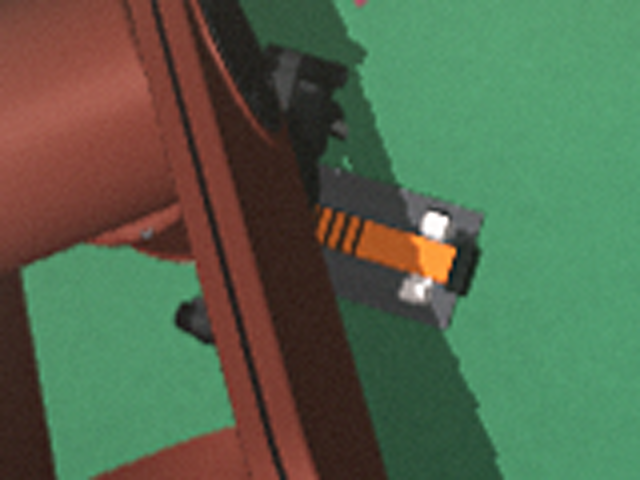

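View pics/side1.png

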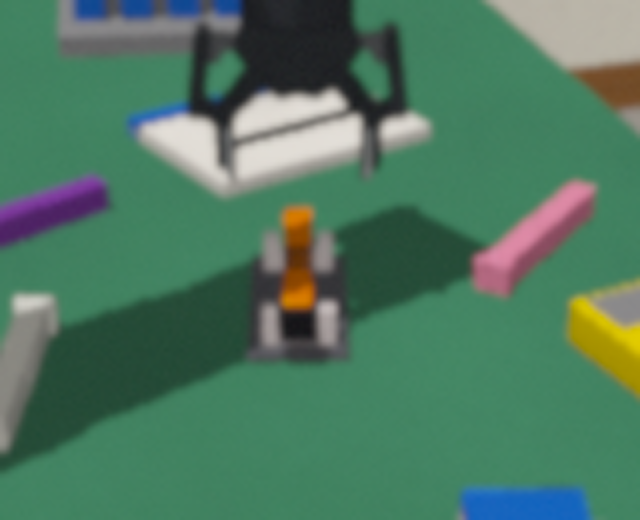

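The side crop shows the open fingers at about (225,160) and (370,160), straddling the orange stick at (298,210). I descend and grip next.

```bash
python3 -m jog '0 0 -0.04 0 0 0;0 0 -0.07 0 0 0;0 0 -0.087 0 0 0;0 0 -0.087 0 0 0;0 0 -0.087 0 0 0;0 0 -0.087 0 0 0;0 0 -0.087 0 0 0;0 0 -0.087 0 0 0;0 0 -0.087 0 0 0;0 0 -0.087 0 0 0' 1 40; python3 -m jog '0 0 0 0 0 0;0 0 0 0 0 0;0 0 0 0 0 0;0 0 0 0 0 0;0 0 0 0 0 0;0 0 0 0 0 0;0 0 0 0 0 0;0 0 0 0 0 0;0 0 0 0 0 0;0 0 0 0 0 0' 0 40; python3 -c "
from h import *;st()"
```

```text
time: 3.2
position: [0.5447, 0.3165, 0.0164]
eef_rot: [0.802, 0.597, 0.0, 0.0]
wrist_force: [0.9, 0.1, 0.2]
width: 0.0854
time: 4.2
position: [0.5446, 0.3164, 0.0163]
eef_rot: [0.802, 0.597, -0.0, -0.0]
wrist_force: [-1.6, -0.3, 3.2]
width: 0.018
t 4.2 pos [544.6 316.4  16.3] ytool deg -16.68 ztool [-1.e-04  0.e+00 -1.e+00] F [-1.56 -0.33  3.22] Falong 0.74 w 18.0
 nest x,y [-388.4 -122.9]
```

```bash
python3 -m jog '0 0 0.03 0 0 0;0 0 0.08 0 0 0;0 0 0.11 0 0 0;0.01 -0.03 0.11 0 0 0;0.03 -0.10 0.11 0 0 0.011;0.055 -0.18 0.11 0 0 0.011;0.078 -0.26 0.11 0 0 0.011;0.1 -0.33 0.11 0 0 0.011;0.109 -0.365 0.11 0 0 0.011;0.109 -0.365 0.11 0 0 0.011' 0 40; python3 - <<'E'
from h import *
st()
from workcell import viewer
for n in("top","side"):
    p,d=viewer.read_camera(n)
    m=viewer.camera_model(n);np.savez(f"{n}2.npz",p=p,d=d,K=m["camera_matrix"],T=m["T"])
    q=p[170:290,220:420] if n=="top" else p[100:300,200:440]
    cv2.imwrite(f'pics/{n}2.png',cv2.resize(q,None,fx=3.3,fy=3,interpolation=cv2.INTER_CUBIC)[:,:,::-1])
E
```

```text
time: 5.2
position: [0.6108, 0.0939, 0.0818]
eef_rot: [0.798, 0.602, -0.0, 0.0]
wrist_force: [0.4, 0.9, 0.1]
width: 0.0181
t 5.2 pos [610.8  93.9  81.8] ytool deg -15.93 ztool [ 3.e-04 -9.e-04 -1.e+00] F [0.35 0.87 0.09] Falong -0.93 w 18.1
 nest x,y [-192.     1.2]
```

```bash
sleep 0.5
```

```text
(no output)
```

View pics/top2.png

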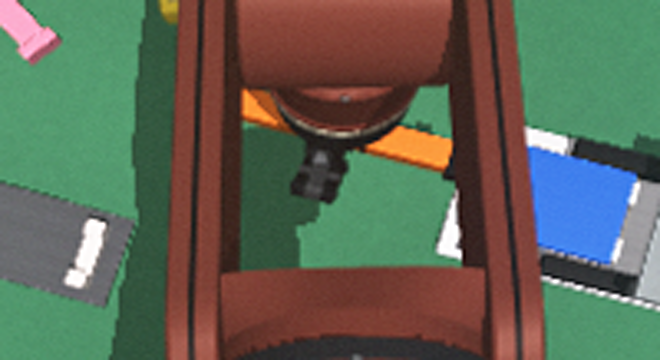

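View pics/side2.png

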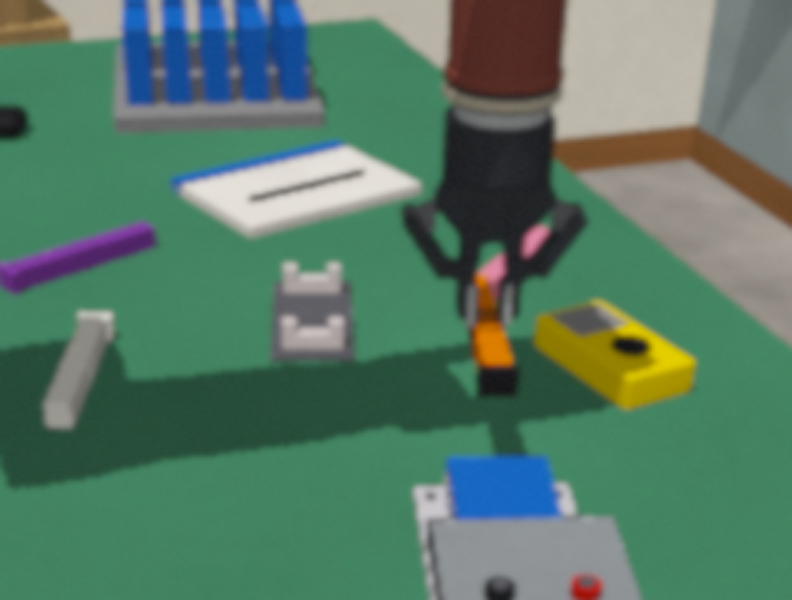

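The stick is held: its nose is at about (495,375) in the side crop, just behind the cell, and the rest is empty. Next I check the stick's level and yaw.

```bash
python3 - <<'E'
from h import *
n=np.array([-.2705,-.963]);l=np.array([.963,-.2705]);o=np.array([557.8,-90.6])
for cam in("top","side"):
    p,d,K,T=load(cam+'2.npz');W=world(d,K,T)*1000
    H,S,V=cv2.split(cv2.cvtColor(p,cv2.COLOR_RGB2HSV))
    m=(H>5)&(H<22)&(S>150)&(W[...,2]>70)&(W[...,2]<125)&(W[...,1]>-20)&(W[...,1]<200)&(d>0)
    P=W[m];q=P[:,:2]-o;X=q@n;Y=q@l
    print(cam,m.sum())
    for a in range(-280,-100,20):
        k=(X>=a)&(X<a+20)
        if k.sum()>3: print(a,k.sum(),np.round([np.median(P[k,2]),np.percentile(P[k,2],90),Y[k].min(),Y[k].max(),X[k].max()],1))
    m=(S<60)&(V<70)&(W[...,2]>70)&(W[...,2]<125)&(d>0)
    P=W[m];q=P[:,:2]-o;X=q@n;Y=q@l;k=(X>-135)&(X<-95)&(abs(Y)<30)
    if k.sum(): print('nose',k.sum(),X[k].min(),X[k].max(),Y[k].min(),Y[k].max(),np.percentile(P[k,2],[5,50,95]))
p,d,K,T=load('top2.npz');W=world(d,K,T)*1000
m=(W[...,2]>27)&(W[...,2]<36)&(W[...,1]>220)&(W[...,1]<400)&(W[...,0]>480)&(W[...,0]<610)
S=cv2.cvtColor(p,cv2.COLOR_RGB2HSV)[...,1];m&=S<80
c,lab,stt,cen=cv2.connectedComponentsWithStats(m.astype(np.uint8))
for i in range(1,c):
    if stt[i,4]>5: print('cheek',stt[i,4],np.round(W[lab==i].mean(0),1))
E
```

```text
top 374
-260 82 [ 109.1  110.9   -8.4   11.7 -240.1]
-240 44 [ 108.9  111.2   -8.8    6.5 -220.8]
-180 38 [ 108.2  110.8   -8.9    5.1 -160.2]
-160 111 [ 109.1  111.1   -9.    11.8 -140.1]
-140 99 [ 109.6  111.3   -9.1   10.8 -121.1]
nose 18 -120.97124746308523 -115.86991913091094 -12.527851486318943 -0.6817929905170462 [ 92.26259993 108.95016943 113.18837642]
side 228
-260 12 [ 109.4  110.5    1.     8.3 -240.3]
-240 17 [ 109.5  110.5   -1.3    8.5 -220.4]
-220 22 [ 109.1  110.2   -4.     9.6 -200.1]
-200 28 [ 109.   110.   -10.3    7.5 -180.8]
-180 51 [ 108.9  110.2  -10.6    9.4 -160.1]
-160 42 [ 108.9  110.2  -10.5   10.  -140.5]
-140 39 [ 108.9  110.3   -9.7    9.6 -120.5]
-120 14 [ 109.4  110.5  -13.5    6.1 -112.9]
nose 72 -117.20679549271883 -108.6769682447646 -11.819863629477934 11.201768045313193 [ 90.16894317  98.64623975 106.485303  ]
cheek 28 [579.4 365.7  31.3]
cheek 27 [547.9 260.2  31.9]
cheek 31 [542.4 376.6  31.5]
cheek 27 [510.9 272.1  31.9]
```

```bash
python3 -m jog '0 0 -0.03 0 0 0;0 0 -0.07 0 0 0;0 0 -0.10 0 0 0;0 0 -0.114 0 0 0;0 0 -0.114 0 0 0;0 0 -0.114 0 0 0;0 0 -0.114 0 0 0;0 0 -0.114 0 0 0;0 0 -0.114 0 0 0;0 0 -0.114 0 0 0' 0 40; python3 -c "
from h import *;st()"
```

```text
time: 6.3
position: [0.6103, 0.0973, 0.0143]
eef_rot: [0.797, 0.604, 0.0, 0.0]
wrist_force: [0.2, -0.2, -0.8]
width: 0.018
t 6.3 pos [610.3  97.3  14.3] ytool deg -15.7 ztool [ 8.e-04  0.e+00 -1.e+00] F [ 0.22 -0.18 -0.79] Falong 0.11 w 18.0
 nest x,y [-195.2   -0.2]
```

```bash
python3 -m jog '-0.0018 -0.0064 0 0 0 0;-0.0036 -0.0128 0 0 0 0;-0.0054 -0.0193 0 0 0 0;-0.0068 -0.0241 0 0 0 0;-0.0072 -0.0257 0 0 0 0;-0.0077 -0.0273 0 0 0 0;-0.0081 -0.0289 0 0 0 0;-0.0086 -0.0305 0 0 0 0;-0.0090 -0.0321 0 0 0 0;-0.0095 -0.0337 0 0 0 0'; python3 -c "
from h import *;st()"
python3 -m jog '-0.0007 -0.0024 0 0 0 0;-0.0014 -0.0048 0 0 0 0;-0.0020 -0.0072 0 0 0 0;-0.0027 -0.0096 0 0 0 0;-0.0034 -0.0120 0 0 0 0;-0.0041 -0.0144 0 0 0 0;-0.0047 -0.0169 0 0 0 0;-0.0054 -0.0193 0 0 0 0;-0.0061 -0.0217 0 0 0 0;-0.0068 -0.0241 0 0 0 0'; python3 -c "
from h import *;st()"
```

```text
time: 7.3
position: [0.6045, 0.0777, 0.0139]
eef_rot: [0.797, 0.604, 0.0, -0.0]
wrist_force: [0.0, 1.9, -1.1]
width: 0.0181
t 7.3 pos [604.5  77.7  13.9] ytool deg -15.69 ztool [ 4.e-04  9.e-04 -1.e+00] F [ 0.05  1.94 -1.13] Falong -1.88 w 18.1
 nest x,y [-174.7   -0.6]
time: 8.3
position: [0.6002, 0.0626, 0.0138]
eef_rot: [0.797, 0.604, -0.0, -0.0]
wrist_force: [0.4, 2.4, -1.4]
width: 0.018
t 8.3 pos [600.2  62.6  13.8] ytool deg -15.69 ztool [-0.  0. -1.] F [ 0.43  2.42 -1.42] Falong -2.44 w 18.0
 nest x,y [-159.    -0.6]
```

```bash
python3 -m jog '-0.0007 -0.0024 0 0 0 0;-0.0014 -0.0048 0 0 0 0;-0.0020 -0.0072 0 0 0 0;-0.0027 -0.0096 0 0 0 0;-0.0034 -0.0120 0 0 0 0;-0.0041 -0.0144 0 0 0 0;-0.0047 -0.0169 0 0 0 0;-0.0054 -0.0193 0 0 0 0;-0.0061 -0.0217 0 0 0 0;-0.0068 -0.0241 0 0 0 0'; python3 -c "
from h import *;st()"
python3 -m jog '-0.0005 -0.0016 0 0 0 0;-0.0009 -0.0032 0 0 0 0;-0.0014 -0.0048 0 0 0 0;-0.0018 -0.0064 0 0 0 0;-0.0023 -0.0080 0 0 0 0;-0.0027 -0.0096 0 0 0 0;-0.0032 -0.0112 0 0 0 0;-0.0036 -0.0128 0 0 0 0;-0.0041 -0.0144 0 0 0 0;-0.0045 -0.0160 0 0 0 0'; python3 - <<'E'
from h import *
s=st(); print(s['tau'],s['ft_torque'])
from workcell import viewer
for n in("top","side"):
    p,d=viewer.read_camera(n); m=viewer.camera_model(n);np.savez(f"{n}3.npz",p=p,d=d,K=m["camera_matrix"],T=m["T"])
    cv2.imwrite(f'pics/{n}3.png',p[:,:,::-1])
    if n=='side': cv2.imwrite('pics/side3c.png',cv2.resize(p[180:360,260:460],None,fx=3.3,fy=3.3,interpolation=cv2.INTER_CUBIC)[:,:,::-1])
s=st()
E
```

```text
time: 9.3
position: [0.5961, 0.0481, 0.0138]
eef_rot: [0.797, 0.604, 0.0, 0.0]
wrist_force: [0.2, 2.3, -0.2]
width: 0.0181
t 9.3 pos [596.1  48.1  13.8] ytool deg -15.69 ztool [ 0. -0. -1.] F [ 0.2   2.3  -0.17] Falong -2.27 w 18.1
 nest x,y [-144.    -0.6]
time: 10.3
position: [0.5934, 0.0386, 0.0138]
eef_rot: [0.797, 0.604, -0.0, -0.0]
wrist_force: [1.1, 2.4, -0.7]
width: 0.0181
t 10.3 pos [593.4  38.6  13.8] ytool deg -15.69 ztool [-0.  0. -1.] F [ 1.12  2.43 -0.7 ] Falong -2.64 w 18.1
 nest x,y [-134.    -0.7]
[-1.35276429e+00 -5.02724576e+01 -3.27961028e+01 -7.23968893e-01
  1.68163315e-01  1.67513749e-02] [ 0.47533124 -0.13287748 -0.05135201]
t 10.4 pos [593.3  38.4  13.7] ytool deg -15.7 ztool [-2.e-04 -2.e-04 -1.e+00] F [ 0.9   1.48 -2.01] Falong -1.67 w 18.2
 nest x,y [-133.9   -0.7]
```

```bash
sleep 0.5
```

```text
(no output)
```

View pics/top3.png

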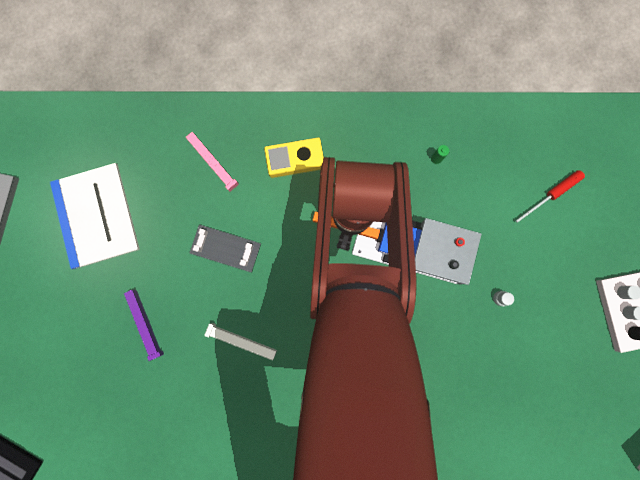

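View pics/side3c.png

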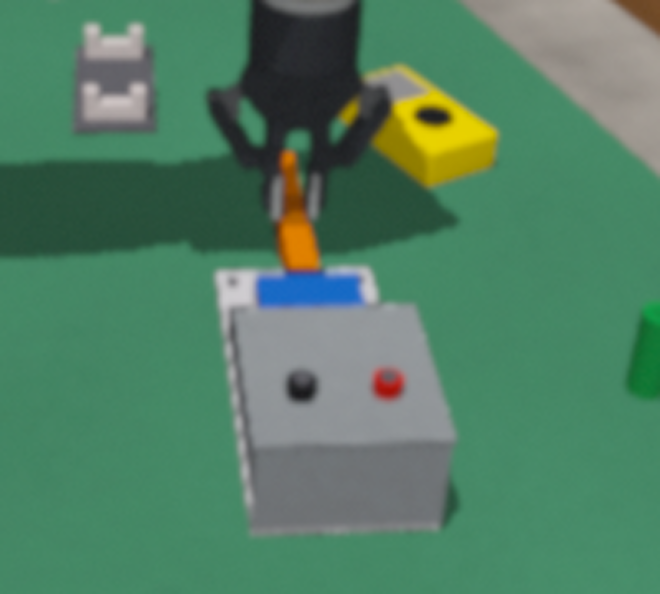

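The cell is now well into the hood, with its rear at about (310,290) in the side crop. The stick is straight and sliding friction is about 2.4 N. From here the plate may come at any point, so I creep about 1.2 mm per call with a light grip, checking force after each call.

```bash
cat > chk.py <<'E'
from h import *
import sys
s=st(); f=float(s['wrist_force'][:2]@np.array([-.2705,-.963]))
sys.exit(1 if f<-3.9 else 0)
E
python3 -m jog '-0.0002 -0.0006 0 0 0 0;-0.0004 -0.0013 0 0 0 0;-0.0005 -0.0019 0 0 0 0;-0.0007 -0.0026 0 0 0 0;-0.0009 -0.0032 0 0 0 0;-0.0011 -0.0039 0 0 0 0;-0.0013 -0.0045 0 0 0 0;-0.0014 -0.0051 0 0 0 0;-0.0016 -0.0058 0 0 0 0;-0.0018 -0.0064 0 0 0 0' 0 20 >/dev/null; python3 chk.py && 
python3 -m jog '-0.00005 -0.0002 0 0 0 0;-0.0001 -0.0004 0 0 0 0;-0.00016 -0.0006 0 0 0 0;-0.0002 -0.0008 0 0 0 0;-0.00027 -0.001 0 0 0 0;-0.0003 -0.0012 0 0 0 0;-0.0004 -0.0014 0 0 0 0;-0.00045 -0.0016 0 0 0 0;-0.0005 -0.0018 0 0 0 0;-0.00056 -0.002 0 0 0 0' >/dev/null; python3 chk.py &&
python3 -m jog '-0.00005 -0.0002 0 0 0 0;-0.0001 -0.0004 0 0 0 0;-0.00016 -0.0006 0 0 0 0;-0.0002 -0.0008 0 0 0 0;-0.00027 -0.001 0 0 0 0;-0.0003 -0.0012 0 0 0 0;-0.0004 -0.0014 0 0 0 0;-0.00045 -0.0016 0 0 0 0;-0.0005 -0.0018 0 0 0 0;-0.00056 -0.002 0 0 0 0' >/dev/null; python3 chk.py
```

```text
t 11.4 pos [592.4  34.8  13.8] ytool deg -15.69 ztool [ 0. -0. -1.] F [ 0.79  2.25 -0.72] Falong -2.38 w 17.8
 nest x,y [-130.1   -0.6]
t 12.4 pos [592.   33.6  13.8] ytool deg -15.69 ztool [-0. -0. -1.] F [ 0.34  1.68 -0.79] Falong -1.71 w 17.7
 nest x,y [-128.8   -0.7]
t 13.4 pos [591.7  32.4  13.8] ytool deg -15.69 ztool [-0.  0. -1.] F [-0.06  2.32 -1.37] Falong -2.22 w 18.1
 nest x,y [-127.6   -0.7]
```

```bash
set -e
python3 -m jog '-0.00005 -0.0002 0 0 0 0;-0.0001 -0.0004 0 0 0 0;-0.00016 -0.0006 0 0 0 0;-0.0002 -0.0008 0 0 0 0;-0.00027 -0.001 0 0 0 0;-0.0003 -0.0012 0 0 0 0;-0.0004 -0.0014 0 0 0 0;-0.00045 -0.0016 0 0 0 0;-0.0005 -0.0018 0 0 0 0;-0.00056 -0.002 0 0 0 0' >/dev/null; python3 chk.py
python3 -m jog '-0.00005 -0.0002 0 0 0 0;-0.0001 -0.0004 0 0 0 0;-0.00016 -0.0006 0 0 0 0;-0.0002 -0.0008 0 0 0 0;-0.00027 -0.001 0 0 0 0;-0.0003 -0.0012 0 0 0 0;-0.0004 -0.0014 0 0 0 0;-0.00045 -0.0016 0 0 0 0;-0.0005 -0.0018 0 0 0 0;-0.00056 -0.002 0 0 0 0' >/dev/null; python3 chk.py
python3 -m jog '-0.00005 -0.0002 0 0 0 0;-0.0001 -0.0004 0 0 0 0;-0.00016 -0.0006 0 0 0 0;-0.0002 -0.0008 0 0 0 0;-0.00027 -0.001 0 0 0 0;-0.0003 -0.0012 0 0 0 0;-0.0004 -0.0014 0 0 0 0;-0.00045 -0.0016 0 0 0 0;-0.0005 -0.0018 0 0 0 0;-0.00056 -0.002 0 0 0 0' >/dev/null; python3 chk.py
python3 -m jog '-0.00005 -0.0002 0 0 0 0;-0.0001 -0.0004 0 0 0 0;-0.00016 -0.0006 0 0 0 0;-0.0002 -0.0008 0 0 0 0;-0.00027 -0.001 0 0 0 0;-0.0003 -0.0012 0 0 0 0;-0.0004 -0.0014 0 0 0 0;-0.00045 -0.0016 0 0 0 0;-0.0005 -0.0018 0 0 0 0;-0.00056 -0.002 0 0 0 0' >/dev/null; python3 chk.py
python3 -m jog '-0.00005 -0.0002 0 0 0 0;-0.0001 -0.0004 0 0 0 0;-0.00016 -0.0006 0 0 0 0;-0.0002 -0.0008 0 0 0 0;-0.00027 -0.001 0 0 0 0;-0.0003 -0.0012 0 0 0 0;-0.0004 -0.0014 0 0 0 0;-0.00045 -0.0016 0 0 0 0;-0.0005 -0.0018 0 0 0 0;-0.00056 -0.002 0 0 0 0' >/dev/null; python3 chk.py
```

```text
t 14.4 pos [591.3  31.2  13.8] ytool deg -15.69 ztool [-0. -0. -1.] F [ 0.12  2.31 -1.2 ] Falong -2.26 w 17.9
 nest x,y [-126.3   -0.7]
t 15.4 pos [591.   30.   13.8] ytool deg -15.69 ztool [-1.e-04 -0.e+00 -1.e+00] F [ 0.26  2.55 -1.47] Falong -2.52 w 18.1
 nest x,y [-125.1   -0.7]
t 16.4 pos [590.7  28.8  13.8] ytool deg -15.69 ztool [-0.  0. -1.] F [1.   2.41 0.18] Falong -2.59 w 17.6
 nest x,y [-123.9   -0.6]
t 17.4 pos [590.3  27.6  13.8] ytool deg -15.69 ztool [-0.  0. -1.] F [ 0.25  2.21 -0.48] Falong -2.2 w 18.0
 nest x,y [-122.6   -0.6]
t 18.4 pos [590.   26.4  13.8] ytool deg -15.69 ztool [-0.  0. -1.] F [ 0.8   2.27 -1.32] Falong -2.4 w 18.0
 nest x,y [-121.4   -0.6]
```

```bash
set -e
python3 -m jog '-0.00005 -0.0002 0 0 0 0;-0.0001 -0.0004 0 0 0 0;-0.00016 -0.0006 0 0 0 0;-0.0002 -0.0008 0 0 0 0;-0.00027 -0.001 0 0 0 0;-0.0003 -0.0012 0 0 0 0;-0.0004 -0.0014 0 0 0 0;-0.00045 -0.0016 0 0 0 0;-0.0005 -0.0018 0 0 0 0;-0.00056 -0.002 0 0 0 0' >/dev/null; python3 chk.py
python3 -m jog '-0.00005 -0.0002 0 0 0 0;-0.0001 -0.0004 0 0 0 0;-0.00016 -0.0006 0 0 0 0;-0.0002 -0.0008 0 0 0 0;-0.00027 -0.001 0 0 0 0;-0.0003 -0.0012 0 0 0 0;-0.0004 -0.0014 0 0 0 0;-0.00045 -0.0016 0 0 0 0;-0.0005 -0.0018 0 0 0 0;-0.00056 -0.002 0 0 0 0' >/dev/null; python3 chk.py
python3 -m jog '-0.00005 -0.0002 0 0 0 0;-0.0001 -0.0004 0 0 0 0;-0.00016 -0.0006 0 0 0 0;-0.0002 -0.0008 0 0 0 0;-0.00027 -0.001 0 0 0 0;-0.0003 -0.0012 0 0 0 0;-0.0004 -0.0014 0 0 0 0;-0.00045 -0.0016 0 0 0 0;-0.0005 -0.0018 0 0 0 0;-0.00056 -0.002 0 0 0 0' >/dev/null; python3 chk.py
python3 -m jog '-0.00005 -0.0002 0 0 0 0;-0.0001 -0.0004 0 0 0 0;-0.00016 -0.0006 0 0 0 0;-0.0002 -0.0008 0 0 0 0;-0.00027 -0.001 0 0 0 0;-0.0003 -0.0012 0 0 0 0;-0.0004 -0.0014 0 0 0 0;-0.00045 -0.0016 0 0 0 0;-0.0005 -0.0018 0 0 0 0;-0.00056 -0.002 0 0 0 0' >/dev/null; python3 chk.py
python3 -m jog '-0.00005 -0.0002 0 0 0 0;-0.0001 -0.0004 0 0 0 0;-0.00016 -0.0006 0 0 0 0;-0.0002 -0.0008 0 0 0 0;-0.00027 -0.001 0 0 0 0;-0.0003 -0.0012 0 0 0 0;-0.0004 -0.0014 0 0 0 0;-0.00045 -0.0016 0 0 0 0;-0.0005 -0.0018 0 0 0 0;-0.00056 -0.002 0 0 0 0' >/dev/null; python3 chk.py
python3 -m jog '-0.00005 -0.0002 0 0 0 0;-0.0001 -0.0004 0 0 0 0;-0.00016 -0.0006 0 0 0 0;-0.0002 -0.0008 0 0 0 0;-0.00027 -0.001 0 0 0 0;-0.0003 -0.0012 0 0 0 0;-0.0004 -0.0014 0 0 0 0;-0.00045 -0.0016 0 0 0 0;-0.0005 -0.0018 0 0 0 0;-0.00056 -0.002 0 0 0 0' >/dev/null; python3 chk.py
python3 -m jog '-0.00005 -0.0002 0 0 0 0;-0.0001 -0.0004 0 0 0 0;-0.00016 -0.0006 0 0 0 0;-0.0002 -0.0008 0 0 0 0;-0.00027 -0.001 0 0 0 0;-0.0003 -0.0012 0 0 0 0;-0.0004 -0.0014 0 0 0 0;-0.00045 -0.0016 0 0 0 0;-0.0005 -0.0018 0 0 0 0;-0.00056 -0.002 0 0 0 0' >/dev/null; python3 chk.py
python3 -m jog '-0.00005 -0.0002 0 0 0 0;-0.0001 -0.0004 0 0 0 0;-0.00016 -0.0006 0 0 0 0;-0.0002 -0.0008 0 0 0 0;-0.00027 -0.001 0 0 0 0;-0.0003 -0.0012 0 0 0 0;-0.0004 -0.0014 0 0 0 0;-0.00045 -0.0016 0 0 0 0;-0.0005 -0.0018 0 0 0 0;-0.00056 -0.002 0 0 0 0' >/dev/null; python3 chk.py
```

```text
t 19.4 pos [589.6  25.2  13.8] ytool deg -15.69 ztool [-0. -0. -1.] F [ 0.89  2.29 -1.54] Falong -2.45 w 18.0
 nest x,y [-120.1   -0.7]
t 20.4 pos [589.3  24.   13.8] ytool deg -15.69 ztool [ 0. -0. -1.] F [ 2.    2.89 -1.35] Falong -3.32 w 17.8
 nest x,y [-118.9   -0.6]
t 21.4 pos [589.2  23.3  13.9] ytool deg -15.69 ztool [ 4.e-04  7.e-04 -1.e+00] F [ 2.01  5.48 -0.93] Falong -5.82 w 17.8
 nest x,y [-118.1   -0.6]
```

Force rose to 5.8 N and the tool lagged by 0.5 mm, so this is probably the plate. I confirm with half a millimetre more.

```bash

python3 -m jog '-0.00003 -0.0001 0 0 0 0;-0.00005 -0.0002 0 0 0 0;-0.00008 -0.0003 0 0 0 0;-0.0001 -0.0004 0 0 0 0;-0.00014 -0.0005 0 0 0 0;-0.00016 -0.0006 0 0 0 0;-0.0002 -0.0007 0 0 0 0;-0.00022 -0.0008 0 0 0 0;-0.00022 -0.0008 0 0 0 0;-0.00022 -0.0008 0 0 0 0' >/dev/null; python3 chk.py
```

```text
t 22.4 pos [589.1  23.3  13.9] ytool deg -15.69 ztool [ 6.0e-04  1.3e-03 -1.0e+00] F [ 2.66  6.35 -0.5 ] Falong -6.83 w 17.8
 nest x,y [-118.2   -0.6]
```

```bash

python3 -m jog '-0.00003 -0.0001 0 0 0 0;-0.00005 -0.0002 0 0 0 0;-0.00008 -0.0003 0 0 0 0;-0.0001 -0.0004 0 0 0 0;-0.00014 -0.0005 0 0 0 0;-0.00016 -0.0006 0 0 0 0;-0.0002 -0.0007 0 0 0 0;-0.00022 -0.0008 0 0 0 0;-0.00022 -0.0008 0 0 0 0;-0.00022 -0.0008 0 0 0 0' >/dev/null; python3 chk.py; python3 - <<'E'
from h import *
from workcell import viewer
p,d=viewer.read_camera("side"); m=viewer.camera_model("side");np.savez("side4.npz",p=p,d=d,K=m["camera_matrix"],T=m["T"])
cv2.imwrite('pics/side4c.png',cv2.resize(p[180:360,260:460],None,fx=3.3,fy=3.3,interpolation=cv2.INTER_CUBIC)[:,:,::-1])
n=np.array([-.2705,-.963]);l=np.array([.963,-.2705]);o=np.array([557.8,-90.6])
for f in('side3.npz','side4.npz'):
    p,d,K,T=load(f);W=world(d,K,T)*1000
    H,S,V=cv2.split(cv2.cvtColor(p,cv2.COLOR_RGB2HSV))
    q=W[...,:2]-o;X=q@n;Y=q@l
    k=(H>100)&(H<125)&(S>130)&(abs(W[...,2]-44)<4)&(abs(Y)<40)&(X>-120)&(X<30)
    for a,b in((-34,-15),(-15,15),(15,34)):
        kk=k&(Y>a)&(Y<b)
        if kk.sum(): print(f,a,kk.sum(),np.round([X[kk].min(),np.percentile(X[kk],3),X[kk].max()],1))
E
```

```text
t 23.4 pos [589.1  23.3  14. ] ytool deg -15.69 ztool [ 8.e-04  2.e-03 -1.e+00] F [ 1.46  8.75 -0.5 ] Falong -8.82 w 18.0
 nest x,y [-118.1   -0.7]
side3.npz -34 80 [-49.9 -46.1 -13.8]
side3.npz -15 127 [-49.7 -48.3 -14.5]
side3.npz 15 59 [-45.3 -44.  -15.3]
side4.npz -34 37 [-31.7 -31.4 -15.1]
side4.npz -15 76 [-35.6 -35.2 -13.9]
side4.npz 15 28 [-32.3 -30.8 -16.5]
```

View pics/side4c.png

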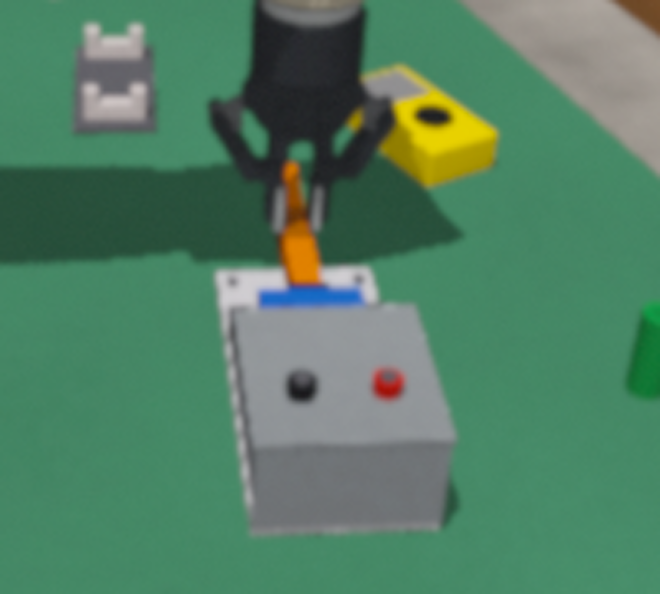

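The push has stalled: the position is fixed while force rose 5.8 → 6.8 → 8.8 N. The cell's rear edge is square at nest x ≈ −36, with blue visible at (310,297). Both fit the plate depth range, so the cell is home. I back off, lift and look.

```bash

python3 -m jog '0.0023 0.008 0 0 0 0;0.009 0.032 0 0 0 0;0.018 0.064 0 0 0 0;0.027 0.096 0.02 0 0 0;0.036 0.128 0.06 0 0 0;0.036 0.128 0.12 0 0 -0.011;0.036 0.128 0.12 0 0 -0.011;0.036 0.128 0.12 0 0 -0.011;0.036 0.128 0.12 0 0 -0.011;0.036 0.128 0.12 0 0 -0.011' 0 30; python3 - <<'E'
from h import *
s=st()
from workcell import viewer
n=np.array([-.2705,-.963]);l=np.array([.963,-.2705]);o=np.array([557.8,-90.6])
R_=s['position'][:2]*1000
for c in("side","top"):
    p,d=viewer.read_camera(c); m=viewer.camera_model(c);K,T=m["camera_matrix"],m["T"]
    cv2.imwrite(f'pics/{c}5c.png',cv2.resize(p[150:330,230:470],None,fx=3.3,fy=3.3,interpolation=cv2.INTER_CUBIC)[:,:,::-1])
    W=world(d,K,T)*1000
    H,S,V=cv2.split(cv2.cvtColor(p,cv2.COLOR_RGB2HSV))
    q=W[...,:2]-o;X=q@n;Y=q@l
    k=(H>100)&(H<125)&(S>130)&(abs(W[...,2]-44)<4)&(abs(Y)<40)&(X>-120)&(X<30)
    for a,b in((-34,-15),(-15,15),(15,34)):
        kk=k&(Y>a)&(Y<b)
        if kk.sum(): print(c,'cell',a,kk.sum(),np.round([X[kk].min(),np.percentile(X[kk],3),X[kk].max()],1))
    a=np.radians(-106.68);x=np.array([np.cos(a),np.sin(a)]);y=np.array([-x[1],x[0]])
    q=W[...,:2]-R_;X=q@x;Y=q@y;Z=W[...,2]
    k=(H>5)&(H<22)&(S>150)&(Z>s['position'][2]*1000-15)&(abs(X)<100)&(abs(Y)<25)
    for a in range(-90,90,20):
        kk=k&(X>=a)&(X<a+20)
        if kk.sum()>3: print(c,a,kk.sum(),np.round([np.median(Z[kk]),Y[kk].min(),Y[kk].max(),X[kk].min(),X[kk].max()],1))
E
```

```text
time: 24.45
position: [0.609, 0.0984, 0.084]
eef_rot: [0.802, 0.597, -0.001, -0.001]
wrist_force: [-0.4, 0.4, -0.9]
width: 0.0181
t 24.45 pos [609.   98.4  84. ] ytool deg -16.69 ztool [-3.2e-03 -3.0e-04 -1.0e+00] F [-0.37  0.38 -0.94] Falong -0.27 w 18.1
 nest x,y [-195.9   -1.9]
side cell -34 35 [-27.6 -27.3 -13.6]
side cell -15 66 [-32.1 -31.7 -14.4]
side cell 15 28 [-31.4 -31.1 -15.8]
side -70 13 [111.5  -0.3   7.4 -69.1 -52. ]
side -50 19 [111.5  -2.    8.8 -49.9 -32.5]
side -30 22 [111.5  -3.6   9.4 -29.1 -10.4]
side -10 26 [110.9 -10.2   7.8  -9.7   9.6]
side 10 48 [110.8 -13.5   8.9  10.3  29.8]
side 30 53 [111.2 -16.2  10.1  30.5  50. ]
side 50 41 [111.1 -10.    9.7  50.8  69.9]
side 70 21 [111.7 -12.4   8.5  70.1  82.5]
top cell -34 239 [-38.2 -36.4  23.8]
top cell -15 374 [-38.2 -36.5  23.8]
top cell 15 230 [-37.8 -35.2  23.7]
top -70 82 [111.6 -24.5  10.2 -66.7 -50.6]
top -50 59 [111.7 -16.2   6.6 -49.9 -30. ]
top -30 6 [484.2  -6.7  15.5 -29.6 -11.9]
top -10 6 [483.4 -22.3  20.5   0.7   9.7]
top 10 41 [111.3 -22.2  24.7  11.7  29.7]
top 30 124 [111.6 -21.5  17.9  30.2  50. ]
top 50 114 [111.6 -16.   16.8  50.2  69.9]
```

View pics/side5c.png

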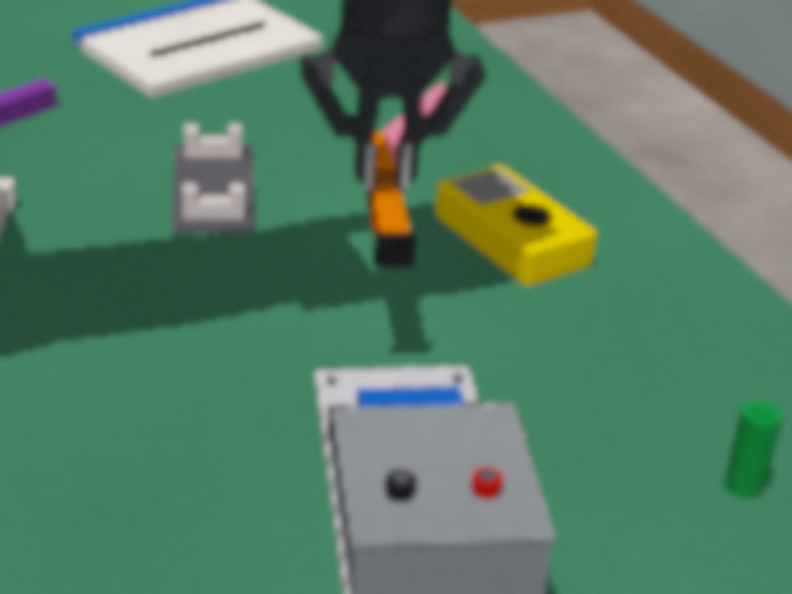

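View pics/top5c.png

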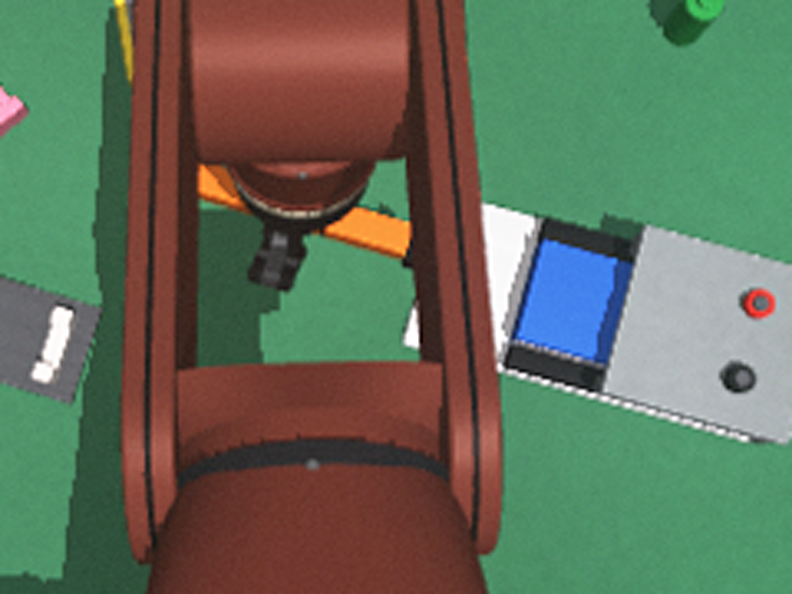

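Cell stays home and square (rear at nest x ≈ −38, terminals ≈ 67). The stick is level and straight in the grip. Now I return it to above the rest.

```bash

python3 -m jog '-0.01 0.03 0 0 0 0;-0.03 0.10 0 0 0 0;-0.055 0.18 0 0 0 0;-0.078 0.26 0 0 0 0;-0.1 0.33 0 0 0 0;-0.107 0.363 0 0 0 0;-0.107 0.363 0 0 0 0;-0.107 0.363 0 0 0 0;-0.107 0.363 0 0 0 0;-0.107 0.363 0 0 0 0' 0 30; python3 - <<'E'
from h import *
s=st()
from workcell import viewer
p,d=viewer.read_camera("side")
cv2.imwrite('pics/side6c.png',cv2.resize(p[130:250,220:380],None,fx=4,fy=4,interpolation=cv2.INTER_CUBIC)[:,:,::-1])
E
```

```text
time: 25.55
position: [0.5465, 0.3152, 0.0856]
eef_rot: [0.803, 0.596, -0.0, 0.0]
wrist_force: [0.8, -0.8, -1.1]
width: 0.0179
t 25.55 pos [546.5 315.2  85.6] ytool deg -16.78 ztool [-3.e-04 -3.e-04 -1.e+00] F [ 0.83 -0.78 -1.1 ] Falong 0.53 w 17.9
 nest x,y [-387.8 -120.7]
```

View pics/side6c.png

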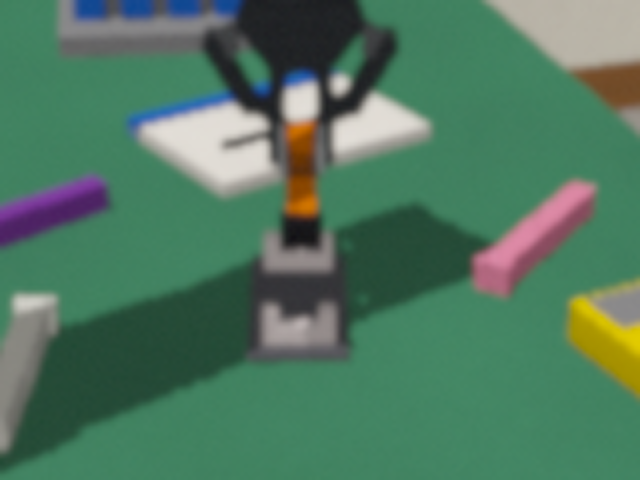

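```bash

python3 -m jog '-0.0032 0.002 0 0 0 0;-0.0032 0.002 -0.02 0 0 0;-0.0032 0.002 -0.05 0 0 0;-0.0032 0.002 -0.07 0 0 0;-0.0032 0.002 -0.076 0 0 0;-0.0032 0.002 -0.076 0 0 0;-0.0032 0.002 -0.076 0 0 0;-0.0032 0.002 -0.076 0 0 0;-0.0032 0.002 -0.076 0 0 0;-0.0032 0.002 -0.076 0 0 0' 0 30; python3 -c "
from h import *;st()"
```

```text
time: 26.6
position: [0.5446, 0.3178, 0.0408]
eef_rot: [0.802, 0.597, 0.0, 0.0]
wrist_force: [-0.2, 0.5, -1.3]
width: 0.0183
t 26.6 pos [544.6 317.8  40.8] ytool deg -16.68 ztool [ 9.e-04  4.e-04 -1.e+00] F [-0.17  0.51 -1.27] Falong -0.45 w 18.3
 nest x,y [-389.7 -123.2]
```

```bash

python3 -m jog '0 -0.0023 -0.006 0 0 0;0 -0.0023 -0.012 0 0 0;0 -0.0023 -0.018 0 0 0;0 -0.0023 -0.024 0 0 0;0 -0.0023 -0.03 0 0 0;0 -0.0023 -0.034 0 0 0;0 -0.0023 -0.037 0 0 0;0 -0.0023 -0.039 0 0 0;0 -0.0023 -0.04 0 0 0;0 -0.0023 -0.04 0 0 0' 0 30; python3 - <<'E'
from h import *
s=st()
from workcell import viewer
p,d=viewer.read_camera("side")
cv2.imwrite('pics/side7c.png',cv2.resize(p[130:250,220:380],None,fx=4,fy=4,interpolation=cv2.INTER_CUBIC)[:,:,::-1])
E
```

```text
time: 27.6
position: [0.5443, 0.3163, 0.0164]
eef_rot: [0.802, 0.597, 0.0, 0.0]
wrist_force: [-0.7, -0.1, -0.2]
width: 0.0179
t 27.6 pos [544.3 316.3  16.4] ytool deg -16.68 ztool [ 2.e-04  1.e-04 -1.e+00] F [-0.7  -0.13 -0.21] Falong 0.31 w 17.9
 nest x,y [-388.2 -123.1]
```

View pics/side7c.png

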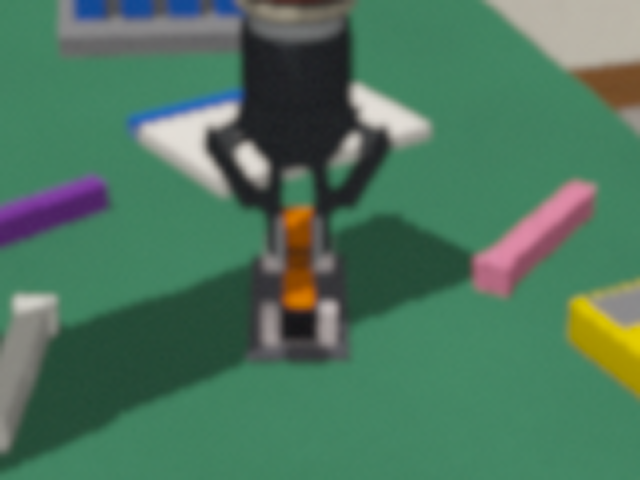

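The stick sits between the cheeks of both notches, with the nose at (298,322) in the crop, looking as it did at the start. I open the gripper, then lift and move away.

```bash

python3 -m jog '0 0 0 0 0 0;0 0 0 0 0 0;0 0 0 0 0 0;0 0 0 0 0 0;0 0 0 0 0 0;0 0 0 0 0 0;0 0 0 0 0 0;0 0 0 0 0 0;0 0 0 0 0 0;0 0 0 0 0 0' 1 20
python3 -m jog '0 0 0.03 0 0 0;0 0 0.08 0 0 0;0 0 0.16 0 0 0;0 0 0.24 0 0 0;-0.06 0.06 0.3 0 0 0;-0.12 0.12 0.3 0 0 0;-0.18 0.18 0.3 0 0 0;-0.22 0.24 0.3 0 0 0;-0.26 0.3 0.3 0 0 0;-0.26 0.3 0.3 0 0 0'
python3 - <<'E'
from h import *
s=st()
from workcell import viewer
for c in("side","top"):
    p,d=viewer.read_camera(c); m=viewer.camera_model(c)
    cv2.imwrite(f'pics/{c}8.png',p[:,:,::-1])
    if c=='top':
        W=world(d,m["camera_matrix"],m["T"])*1000
        H,S,V=cv2.split(cv2.cvtColor(p,cv2.COLOR_RGB2HSV))
        k=(H>5)&(H<22)&(S>150)&(W[...,2]>36)&(W[...,2]<55)&(abs(W[...,1]-320)<100)&(abs(W[...,0]-545)<60)
        print('stick',np.median(W[k][:,2]),cv2.minAreaRect(W[k][:,:2].astype(np.float32)))
        k=(H>100)&(H<125)&(S>150)&(abs(W[...,2]-44)<4)&(W[...,1]<50)&(W[...,1]>-130)
        q=W[k][:,:2]-np.array([557.8,-90.6]);print('cell rear x',np.percentile(q@np.array([-.2705,-.963]),[0,1]))
E
```

```text
time: 28.65
position: [0.5442, 0.3163, 0.0162]
eef_rot: [0.802, 0.597, 0.0, -0.0]
wrist_force: [-0.0, -0.3, 0.4]
width: 0.0854
time: 29.65
position: [0.3839, 0.5007, 0.1964]
eef_rot: [0.8, 0.6, 0.0, -0.001]
wrist_force: [0.3, -0.3, -0.4]
width: 0.0856
t 29.65 pos [383.9 500.7 196.4] ytool deg -16.32 ztool [-0.0011  0.0021 -1.    ] F [ 0.28 -0.34 -0.4 ] Falong 0.26 w 85.6
 nest x,y [-522.4 -327.4]
stick 43.833505298690845 ((545.4765625, 320.52825927734375), (150.47381591796875, 20.095474243164062), 73.30744171142578)
cell rear x [-38.38100137 -37.61205687]
```

View pics/top8.png

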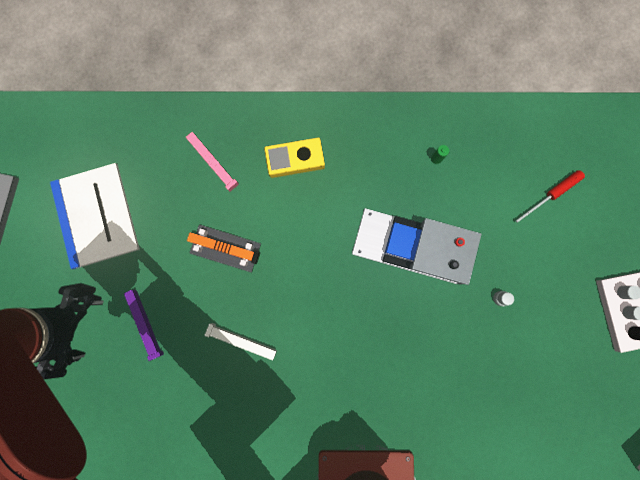

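View pics/side8.png

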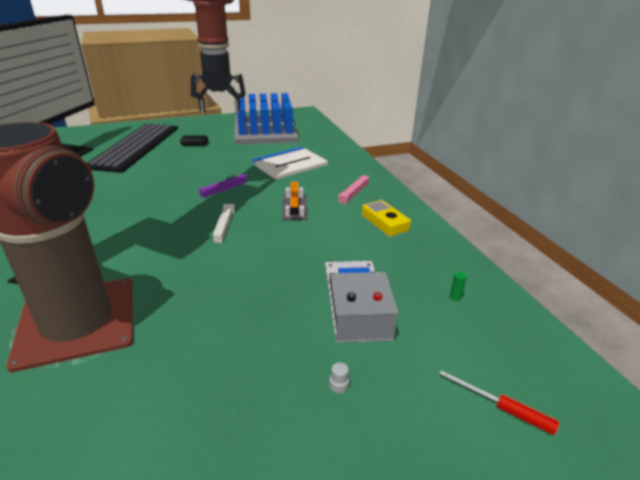

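The stick is back at the pose it started in (top at z = 43.8 mm). The cell's rear is at nest x ≈ −38, and the meter (295,157), plug (505,298) and green cell (441,154) are unmoved. I hand the job in.

```bash
python3 -c "
from workcell import env
print(env.finish_job())"
```

```text
the job is handed in; nothing more can be done
None
```

The battery cell is home against the contact plate as far as force and camera can tell, and the stick is back in its rest. I handed the job in at about 30 s of the 67 s; no verdict was reported.

- **Pushing:** With the nose of the orange stick I slid the cell at up to 15 mm/s while it was clear of the plate. Over the last stretch I crept at about 1.2 mm/s.
- **Contact:** Sliding friction was about 2.4 N. The plate was felt where the tool stopped advancing, about 47 mm behind the hood mouth. Over the next two small steps the push force went 5.8, 6.8, then 8.8 N, so about 6 N on the terminals, well under 15 N.
- **Last checks:**
  - The cell's rear is square at nest x ≈ −38 mm and did not move when I backed off; this agrees with the nose position at contact.
  - The stick lies in both notches within about 0.1 mm of where it started, and the gripper is open and clear of everything.
  - The meter, plug and green cell look unmoved in the pictures; I did not re-measure them.
- **Less certain:** The plate itself cannot be seen, so "home" rests on the force and the stall. The side camera put the cell's rear some 5 to 10 mm further in than the top camera, where the stick or hood partly blocks its view. I relied on the top camera.

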